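# Stand the sample cartons in the carrier

### The arm

A 6-joint arm with a two-finger parallel gripper is mounted at the origin on a cart in front of the work surface, level with it; the furniture and walls round the work are solid. World frame = base frame: x ahead of the robot, y to its left, z up, the work surface at z = 0. Lengths are in m, angles in rad, forces in N, time in s.
With the tool pointing down it reaches from about 0.275 to 0.725 m from the base axis. Payload 5.6 kg.
Tool frame: the origin (TCP) lies on the mounting face of the last link; the fingertips stand 173 mm ahead of it and the grasp point (between the pads) lies 155 mm ahead of it (ctrl.tcp_to_tips is the distance from the TCP to the fingertips, in m); z points along the fingers, y is the line along which they close (so a half turn about z gives the same grasp; the last joint's range is limited). The gripper opens to 85 mm and grips with 20 to 120 N. Pads are 22 mm wide; open, the fingers measure 114 mm over their backs; the gripper's body (76 mm by 85 mm) begins 54 mm behind the grasp point. The pads swing forward as they close: fully open they stand 13 mm farther back than shut.
Start: joints at [-1.062, 0.255, 0.108, 0, -1.424, -0.285], TCP at [0.122, -0.536, 0.405] pointing down, gripper open.
Joint ranges: [-2.95, 2.95], [-1.21, 1.97], [-1.09, 1.5], [-2.87, 1.71], [-2.94, -0.07], [-3.05, 3.05]. Speed limits (rad/s): [2.57, 2.57, 3.14, 3.14, 3.14, 3.14].

### API

Orientations are given as a rotation vector (axis times angle).
In Python, from workcell import readout, cams, ctrl gives the robot as it stands. The module is installed in compiled form; this text tells all that it offers.
- The arm moves only by the shell command python3 -m jog 'ROWS'. ROWS is JSON, a list of rows, each an object with "claw": the finger opening in mm, from 0 to 85.4; "travel": the shift along the tool's x, y, z in mm, a list of three; "roll": the turn about the tool's z in units of 8 degrees (1.0 is 8 degrees). In form: [{"claw": claw, "travel": [tx, ty, tz], "roll": roll}, ...]. A call has 1 to 12 rows; each row is the pose to reach, as a shift and turn from the pose commanded when the call began, along the tool's axes at that moment; what a row does not reach only later rows make up. A row lasts 1/10 s, in which the tool goes at most 50 mm and 8.59 degrees, less where a joint would pass 70% of its speed; a pose out of reach is approached as far as the arm can. A call with a gripper value outside its range is refused whole. The fingers move at their own pace and stop on an object; the grip force is fixed at half the most. Time passes only in rows, so rows that repeat a pose let the fingers close. It gives the time, the measured TCP pose, the force, the opening and the grip force at its end, in the units of the state.
- readout.read_state(): the state, without advancing time (a new reading comes with each control period).
- cams.get_image(name): name is "scene" or "top"; returns a dict with "frame" (400x640x3 uint8, blue, green, red), "z_map" (400x640 float32, m along the optical axis (not along the pixel's ray), 0 where there is no reading), "K" (3x3 intrinsics, pixels), "k1" (the pictures are not rectified: a ray, as slopes to the right and down, at radius r is drawn at 1 + k1 r^2 times it, then the intrinsics apply), "extrinsics" (4x4, takes a point from world to camera coordinates). Camera axes: x right, y down, z forward; pixel columns grow to the right and rows downward; lengths in m; the calibration is good to about 2 mm. A picture is of the moment at which its call begins.
- ctrl.sign_off(): hands the job in; it is judged then, once.
The state is a dict: "t": time; "joint_positions": joint angles; "joint_vel": joint speeds; "joint_efforts": joint torques, N m; "tool_pos": TCP position; "tool_rot": TCP orientation; "contact_force": force on the tool from outside, world axes, zero at the start; "ft_torque": the same for the moment, N m; "width": finger opening in m; "finger_force": force on a finger pad.
Only numpy, scipy, OpenCV 4.12 (cv2) and the standard library are available. Lean on these libraries where they do the work, as an engineer would, in place of code of your own. Each camera call takes 0.05 s, during which the arm holds its last target. There are 200 camera calls.

### The job

Three small sample cartons lie on their narrow sides beside the grey four-pocket carrier, their tops pointing away from it. Stand each one right way up (top end up) in a pocket of its own, down on the pocket's floor. One pocket already holds a carton: leave that one where it is, and do not disturb the two loose vials and the stapler.

Things in the scene. Friction and masses are not known exactly. Their poses are not given: they have to be found in the camera images.
- carrier: Grey plastic carrier, fixed: base plate 286 (x) x 100 (y) x 6 mm with four open-topped sleeves (pockets) in a row at x = -105, -35, 35, 105 mm, y = 0. Each is 44 mm (x) by 70 mm (y) inside, walls 3 mm, rim 40 mm above the worktop, 20 mm gap between sleeves; a 23 mm high steel grip at each end. Origin: centre of the underside, z up, x away from the robot, yaw within 15 degrees.
- pad_a: Thin cork pad 40 x 66 x 3 mm, fixed as the floor of one of the empty pockets (any of the four). Origin: centre of its underside, 6 mm above the worktop; its top, at 9 mm, is what a carton stands on. Axes as the carrier's.
- pad_b: Cork pad like pad_a, in another empty pocket.
- pad_c: Cork pad like pad_a, in the third empty pocket.
- carton_p: Light blue folding carton, a closed box 50 mm (its x) by 34 mm (its y) by 80 mm (its z, bottom to top), 40 to 90 g. Origin: centre of its bottom end, z points to its top end. It starts right of the carrier, lying on its +x side (origin 25 mm above the worktop, -x side up), z level and pointing to the right (world -y) within 15 degrees, its 34 mm across.
- carton_q: Light blue folding carton like carton_p but 50 x 32 x 82 mm (x, y, z). Also right of the carrier; same origin, axes and lying start (the two may be in each other's place).
- carton_r: Pale folding carton with a purple foot, like carton_p but 56 x 34 x 70 mm (x, y, z). It starts left of the carrier, lying the same way, origin 28 mm above the worktop, z pointing to the left (world +y) within 15 degrees.
- carton_in: White and orange folding carton 60 x 30 x 78 mm (x, y, z) that already stands in one of the four pockets (any of them); stays there. Origin: centre of its bottom end, z up.
- vial_low: Loose screw-cap vial, 36 mm in diameter, 53 mm tall, standing at the robot's edge of the worktop on the right. Not to be moved. Origin: centre of its underside.
- vial_tall: Loose screw-cap vial, 31 mm in diameter, 62 mm tall, standing at the robot's edge of the worktop on the left. Not to be moved. Origin: centre of its underside.
- stapler: Black desk stapler, 150 x 34 x 48 mm, at the right edge. Not to be moved. Origin: centre of its underside, x along its length.
There are look-alikes about, which are no part of the job. What is shaped like the carton_in but pink is not meant.

How it is judged:
By the outcome, as a careful person would: the job done as asked, in the order asked, and still so for the second after the job is handed in, with the robot touching nothing.
It also fails if it takes over 72 s, if anything falls off the work surface, if the arm or the gripper's body presses on something with over 40 N, if the wrist force passes 120 N, or if a joint passes its speed limit or range.

## Working session

There is one attempt and no reset: what is moved stays moved. The work goes in short steps, Python scripts to look and compute and a shell command to move; the robot and the scene stay as the last step left them, time stands still between calls to the robot, and variables do not carry over. Pictures are saved under pics/ and viewed, at most 12 in all, crops included, and the job is handed in when it is done.

```bash
mkdir -p pics; cat > h.py <<'E'
import numpy as np,cv2
from workcell import readout,cams,ctrl
def grab(n):
    return cams.get_image(n)
def pts(im):
    K=im["K"];h,w=im["z_map"].shape
    u,v=np.meshgrid(np.arange(w,dtype=float),np.arange(h,dtype=float))
    xy=cv2.undistortPoints(np.stack([u.ravel(),v.ravel()],1)[:,None],K,np.array([im["k1"],0,0,0,0.])).reshape(h,w,2)
    z=im["z_map"][...,None]
    pc=np.concatenate([xy*z,z],2)
    E=im["extrinsics"];return (pc-E[:3,3])@E[:3,:3]   # world
E
python3 - <<'E'
from h import *
for n in("top","scene"):
    im=grab(n);cv2.imwrite(f"pics/{n}0.png",im["frame"]);np.savez(f"{n}0.npz",**im)
    print(n,im["k1"],np.linalg.inv(im["extrinsics"])[:3,3].round(3))
s=readout.read_state();print(s)
E
```

```text
top 0.0450554967702649 [ 0.352 -0.091  1.122]
scene 0.05693818493466012 [-0.296  0.801  0.909]
{'t': 0.1, 'joint_positions': array([-1.06239924e+00,  2.55686661e-01,  1.07144045e-01, -4.00471622e-04,
       -1.42392437e+00, -2.84576761e-01]), 'joint_vel': array([ 1.39233370e-03, -1.94176222e-03,  2.69044891e-03,  4.75513003e-05,
       -1.78492164e-03, -2.29456425e-03]), 'joint_efforts': array([-1.66814913e-03, -3.87602556e+01,  2.38475204e+01,  5.37777811e+00,
       -3.74728304e-03,  7.56646074e-06]), 'tool_pos': array([ 0.12209084, -0.53612716,  0.40389392]), 'tool_rot': array([ 3.50719395e-01, -3.12167188e+00, -2.66073129e-03]), 'contact_force': array([ 0.39301054, -0.05211236,  0.93631192]), 'ft_torque': array([0.01765707, 0.0116172 , 0.02808523]), 'finger_force': 0.0, 'width': 0.08539792282827412}
```

View pics/top0.png

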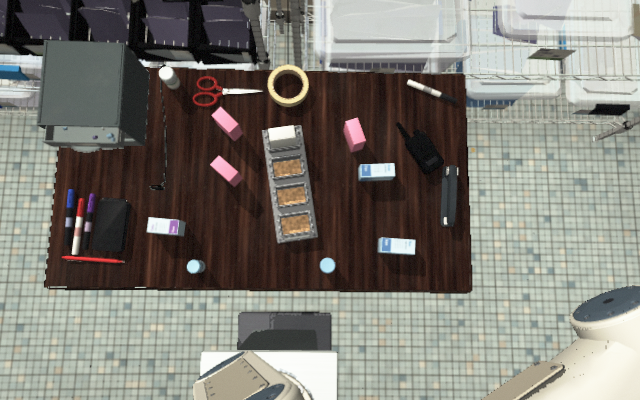

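View pics/scene0.png

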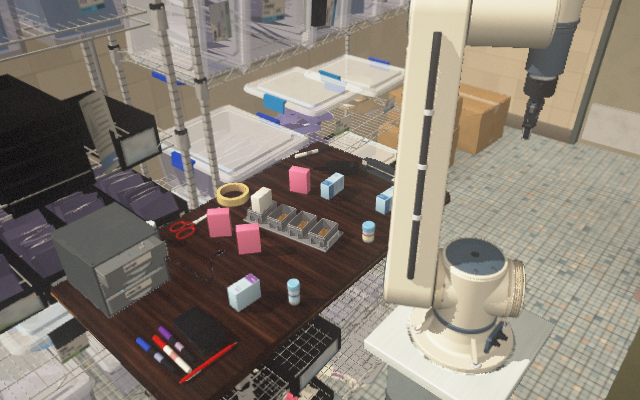

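The top view shows the carrier at about (290,183), with the white carton_in in its far pocket at (283,137) and cork floors at (288,168), (291,196) and (295,225). The light blue cartons are at (377,172) and (397,246), and the pale carton with the purple foot is at (165,227). The vials are at (195,267) and (327,265), and the stapler at (450,196). The pink boxes at (227,122), (225,170) and (354,134) are the look-alikes.

```bash
python3 - <<'E'
from h import *
im=dict(np.load("top0.npz"));P=pts(im);im["k1"]=float(im["k1"])
F=im["frame"]
def seg(name,u,v,r,zmin,zmax):
    m=np.zeros(P.shape[:2],bool);m[v-r:v+r,u-r:u+r]=1
    m&=(P[...,2]>zmin)&(P[...,2]<zmax)&(im["z_map"]>0)
    n,l,st,c=cv2.connectedComponentsWithStats(m.astype(np.uint8))
    if n<2: print(name,"none");return
    k=1+np.argmax(st[1:,4]);q=P[l==k]
    (cx,cy),(w,h),a=cv2.minAreaRect((q[:,:2]*1000).astype(np.float32))
    print(name,"c",round(cx,1),round(cy,1),"size",round(w,1),round(h,1),"ang",round(a,1),"z",np.percentile(q[:,2],[5,50,95]).round(4),len(q))
seg("blueA",377,172,28,.038,.07);seg("blueB",397,246,28,.038,.07);seg("R",165,227,28,.04,.07)
seg("in",283,137,22,.06,.12)
seg("carrier(rim)",290,183,62,.03,.046);seg("carrier",290,183,66,.003,.046)
for n,u,v in(("p2",288,168),("p3",291,196),("p4",295,225)):seg(n,u,v,11,.003,.02)
seg("vlow",327,265,20,.03,.08);seg("vtall",195,267,20,.03,.08);seg("stap",450,196,40,.02,.07)
seg("pink",354,134,25,.03,.12);seg("pink2",225,170,25,.03,.12);seg("walkie",425,150,35,.01,.1)
C=np.hstack([cv2.resize(F[v-20:v+20,u-27:u+27],None,fx=4.9,fy=4.9,interpolation=cv2.INTER_CUBIC) for u,v in((377,172),(397,246),(165,227))])
cv2.imwrite("pics/crop1.png",C)
E
```

```text
blueA c 580.6 -252.2 size 33.6 82.2 ang 2.5 z [0.0457 0.0516 0.0548] 488
blueB c 401.0 -298.8 size 80.3 34.3 ang 87.0 z [0.0482 0.0516 0.0549] 513
R c 440.9 246.3 size 72.9 33.9 ang 85.8 z [0.0506 0.0574 0.0606] 500
in c 657.8 -22.6 size 31.3 61.9 ang 8.9 z [0.0678 0.085  0.0885] 396
carrier(rim) c 520.5 -46.1 size 54.7 79.6 ang 8.7 z [0.0336 0.0395 0.0438] 240
carrier c 556.3 -42.5 size 292.9 123.0 ang 10.5 z [0.0047 0.0104 0.0419] 4227
p2 c 593.2 -34.8 size 39.4 57.5 ang 8.4 z [0.0071 0.0106 0.0146] 353
p3 c 522.8 -43.7 size 40.2 58.1 ang 10.0 z [0.0072 0.0107 0.014 ] 368
p4 c 452.7 -54.8 size 42.2 56.6 ang 8.7 z [0.0065 0.0103 0.014 ] 382
vlow c 354.1 -134.6 size 34.1 32.7 ang 46.7 z [0.0494 0.0533 0.0566] 186
vtall c 347.8 171.0 size 28.3 31.6 ang 63.6 z [0.038  0.0618 0.0658] 187
stap c 526.3 -430.1 size 24.6 144.8 ang 84.8 z [0.0323 0.0447 0.0504] 547
pink c 667.7 -196.7 size 60.8 30.6 ang 19.5 z [0.0391 0.0786 0.0821] 446
pink2 c 573.1 109.3 size 60.2 30.1 ang 49.5 z [0.0449 0.0788 0.082 ] 400
walkie c 655.0 -359.3 size 150.0 57.9 ang 33.4 z [0.0182 0.0303 0.0348] 1034
```

View pics/crop1.png

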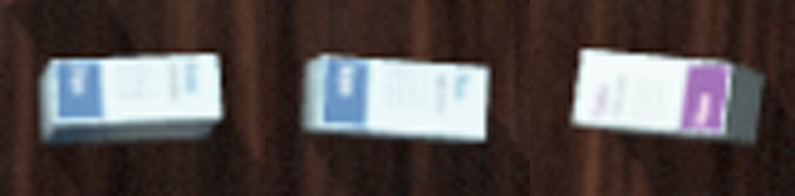

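Crop: at (397,246) carton P measures 80x34, and at (377,172) carton Q measures 82x33; the tops of both point right. At (165,227) carton R has its purple foot toward the carrier. No pink box is involved. All sizes match the description.

The tool can only point down, so I'll grip each carton near its top end. I'll check first whether it swings upright in the pads, otherwise I'll tip it about its foot.

```bash
cat >> h.py <<'E'
from scipy.spatial.transform import Rotation as Ro
def go(x,y,z,yaw):
    """mm, yaw(deg)=world direction of tool y (mod 180): travel and roll"""
    s=readout.read_state();R=Ro.from_rotvec(s["tool_rot"]).as_matrix();p=s["tool_pos"]*1000
    t=R.T@(np.array([x,y,z])-p)
    cur=np.degrees(np.arctan2(R[1,1],R[0,1]))
    d=(-(yaw-cur)+90)%180-90
    print("t",round(s["t"],2),"pos",p.round(1),"yaw",round(cur,1),"tilt",R[:,2].round(3),"travel",t.round(1),"roll",round(d/8,2),"alt",round((d-np.sign(d)*180)/8,2),"q",s["joint_positions"].round(2),"F",s["contact_force"].round(1),"w",round(s["width"]*1000,1),"ff",round(s["finger_force"],1))
E
python3 - <<'E'
from h import *
im=dict(np.load("top0.npz"));P=pts(im)
def top(u,v,r,a,b):
    q=P[v-r:v+r,u-r:u+r].reshape(-1,3);q=q[(q[:,2]>a)&(q[:,2]<b)]*1000
    print(cv2.minAreaRect(q[:,:2].astype(np.float32)),np.median(q,0).round(1))
top(377,172,25,.048,.06);top(397,246,25,.048,.06);top(165,227,25,.053,.07)
# carrier fit: sample rim template against z map
from scipy.optimize import minimize
q=P[120:250,255:325].reshape(-1,3)*1000
q=q[(q[:,2]>-5)&(q[:,2]<50)]
def model(c,q):
    a=np.radians(c[2]);d=q[:,:2]-c[:2];x=d@[np.cos(a),np.sin(a)];y=d@[-np.sin(a),np.cos(a)]
    z=np.zeros(len(q));z[(abs(x)<143)&(abs(y)<50)]=6
    for px in(-105,-35,35):
        o=(abs(x-px)<25)&(abs(y)<38);i=(abs(x-px)<22)&(abs(y)<35);z[o&~i]=40;z[i]=9
    k=(x<60)&(abs(y)<62)
    return z,k
def cost(c):
    z,k=model(c,q);return np.minimum(abs(z-q[:,2]),15)[k].mean()
best=min(((cost((x,y,a)),x,y,a) for x in np.arange(548,570,2) for y in np.arange(-50,-30,2) for a in np.arange(5,13,1)))
print(best);r=minimize(cost,best[1:],method="Nelder-Mead",options=dict(initial_simplex=[best[1:]]+[np.array(best[1:])+e for e in np.diag([2,2,1.])]));print(r.x,r.fun)
a=np.radians(r.x[2])
for px in(-105,-35,35,105):print(px,(r.x[0]+px*np.cos(a)).round(1),(r.x[1]+px*np.sin(a)).round(1))
go(400,-319,270,-3)
E
```

```text
((586.2316284179688, -237.5529022216797), (118.03211212158203, 61.16901779174805), 68.94800567626953) [ 580.  -253.    51.8]
((401.05615234375, -298.8511962890625), (80.27989196777344, 34.110599517822266), 86.95046997070312) [ 401.5 -298.4   51.7]
((441.02276611328125, 246.70703125), (71.94292449951172, 33.696205139160156), 86.07727813720703) [441.1 246.7  57.6]
(np.float64(3.779691677609401), np.int64(556), np.int64(-40), np.int64(9))
[555.34794627 -40.38131754   9.11216951] 3.601665656081809
-105 451.7 -57.0
-35 520.8 -45.9
35 589.9 -34.8
105 659.0 -23.8
t 0.1 pos [ 122.1 -536.1  403.9] yaw 102.8 tilt [-0.     0.002 -1.   ] travel [-319.2  149.8  134.1] roll -9.27 alt 13.23 q [-1.06  0.26  0.11 -0.   -1.42 -0.28] F [ 0.4 -0.1  0.9] w 85.4 ff 0.0
```

```bash
python3 -m jog '[{"claw":85,"travel":[-319,150,134],"roll":-9.27},{"claw":85,"travel":[-319,150,134],"roll":-9.27},{"claw":85,"travel":[-319,150,134],"roll":-9.27},{"claw":85,"travel":[-319,150,134],"roll":-9.27},{"claw":85,"travel":[-319,150,134],"roll":-9.27},{"claw":85,"travel":[-319,150,134],"roll":-9.27},{"claw":85,"travel":[-319,150,134],"roll":-9.27},{"claw":85,"travel":[-319,150,134],"roll":-9.27},{"claw":85,"travel":[-319,150,134],"roll":-9.27},{"claw":85,"travel":[-319,150,134],"roll":-9.27},{"claw":85,"travel":[-319,150,134],"roll":-9.27},{"claw":85,"travel":[-319,150,134],"roll":-9.27}]'; python3 -c "
from h import *
go(400,-319,182,-3)"
```

```text
t: 1.3
tool_pos: [0.3994, -0.3196, 0.2709]
tool_rot: [-2.159, 2.282, -0.0]
contact_force: [0.2, -0.2, -0.1]
width: 0.0854
finger_force: 0.0
t 1.3 pos [ 399.4 -319.6  270.9] yaw 176.8 tilt [ 0. -0. -1.] travel [-0.6 -0.5 88.9] roll -0.02 alt 22.48 q [-0.37  0.26 -0.23 -0.   -1.07  0.31] F [ 0.2 -0.2 -0.1] w 85.4 ff 0.0
```

```bash
python3 -m jog '[{"claw":85,"travel":[-0.6,-0.5,50],"roll":0},{"claw":85,"travel":[-0.6,-0.5,88],"roll":0},{"claw":85,"travel":[-0.6,-0.5,88],"roll":0},{"claw":20,"travel":[-0.6,-0.5,88],"roll":0},{"claw":20,"travel":[-0.6,-0.5,88],"roll":0},{"claw":20,"travel":[-0.6,-0.5,88],"roll":0},{"claw":20,"travel":[-0.6,-0.5,88],"roll":0},{"claw":20,"travel":[-0.6,-0.5,88],"roll":0},{"claw":20,"travel":[-0.6,-0.5,88],"roll":0},{"claw":20,"travel":[-0.6,-0.5,88],"roll":0}]'; python3 -m jog '[{"claw":20,"travel":[0,0,-40],"roll":0},{"claw":20,"travel":[0,0,-80],"roll":0},{"claw":20,"travel":[0,0,-100],"roll":0},{"claw":20,"travel":[0,0,-100],"roll":0},{"claw":20,"travel":[0,0,-100],"roll":0}]'
python3 - <<'E'
from h import *
go(400,-319,282,-3)
a=grab("top");b=grab("scene")
cv2.imwrite("pics/l1.png",np.hstack([cv2.resize(a["frame"][180:300,330:460],(520,480)),cv2.resize(b["frame"][120:260,320:460],(480,480))])[:, :1000][:, :, :] if 0 else np.hstack([cv2.resize(a["frame"][180:300,340:440],(400,480)),cv2.resize(b["frame"][120:260,330:447],(400,480))]))
np.savez("l1.npz",**b)
E
```

```text
t: 2.3
tool_pos: [0.4011, -0.3191, 0.1847]
tool_rot: [-2.162, 2.278, -0.006]
contact_force: [-0.6, 0.6, 7.1]
width: 0.0331
finger_force: 59.6
t: 2.8
tool_pos: [0.4002, -0.3185, 0.2831]
tool_rot: [-2.161, 2.279, -0.001]
contact_force: [-0.4, 0.5, -1.2]
width: 0.0336
finger_force: 59.3
t 2.8 pos [ 400.2 -318.5  283.1] yaw 177.0 tilt [ 0.001  0.    -1.   ] travel [0.5 0.2 1.1] roll -0.0 alt 22.5 q [-0.37  0.25 -0.22 -0.   -1.1   0.31] F [-0.4  0.5 -1.2] w 33.6 ff 59.3
```

View pics/l1.png

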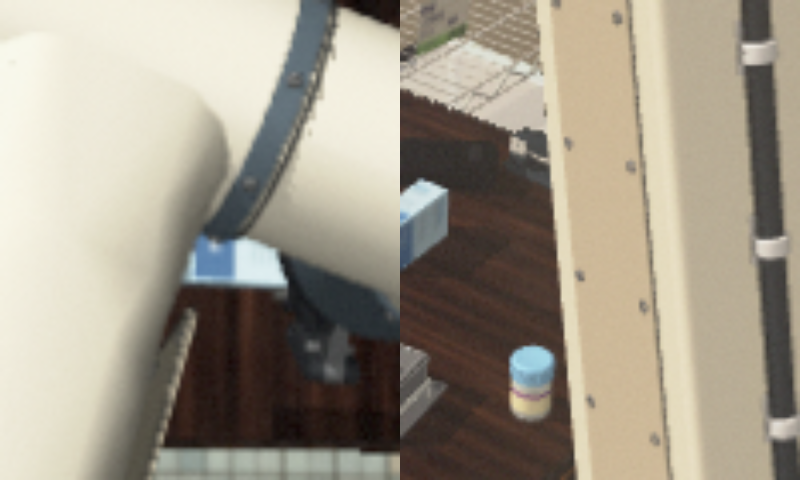

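The carton is held level in both views: it doesn't swing in the grip. I'll regrip it higher, near its upper face, to get more leverage. Then I'll swing it about the sleeve rim, with the foot caught on the rim edge.

```bash
python3 - <<'E'
from h import *
print(ctrl.tcp_to_tips)
go(400,-319,282,-3)
a=grab("top");P=pts(a)
q=P[225:265,380:415].reshape(-1,3);q=q[(q[:,2]>.12)&(q[:,2]<.17)]
print(len(q),np.median(q,0),q.min(0),q.max(0))
E
```

```text
0.1734
t 2.9 pos [ 399.9 -318.4  281.7] yaw 177.0 tilt [-0.002  0.001 -1.   ] travel [ 0.6 -0.1 -0.3] roll -0.0 alt 22.5 q [-0.37  0.25 -0.22 -0.   -1.1   0.31] F [ 0.   0.  -0.8] w 33.2 ff 59.3
292 [ 0.39472748 -0.28392625  0.14852616] [ 0.3574105  -0.3112962   0.12125712] [ 0.41180243 -0.25700618  0.16998222]
```

```bash
python3 -m jog '[{"claw":20,"travel":[0,0,50],"roll":0},{"claw":20,"travel":[0,0,90],"roll":0},{"claw":20,"travel":[0,0,99],"roll":0},{"claw":50,"travel":[0,0,99],"roll":0},{"claw":50,"travel":[0,0,99],"roll":0},{"claw":50,"travel":[0,0,87],"roll":0},{"claw":50,"travel":[0,0,87],"roll":0},{"claw":20,"travel":[0,0,87],"roll":0},{"claw":20,"travel":[0,0,87],"roll":0},{"claw":20,"travel":[0,0,87],"roll":0},{"claw":20,"travel":[0,0,87],"roll":0}]'; python3 - <<'E'
from h import *
c=np.array([555.3,-40.4]);a=np.radians(9.1);ex=np.array([np.cos(a),np.sin(a)]);ey=np.array([-ex[1],ex[0]])
print("preC",c+ex*-105+ey*-115)
go(*(c+ex*-105+ey*-115),226,9.1)
E
```

```text
t: 4.05
tool_pos: [0.4007, -0.3189, 0.1965]
tool_rot: [-2.162, 2.279, -0.002]
contact_force: [-0.7, 0.9, 5.4]
width: 0.0332
finger_force: 60.3
preC [ 469.80972803 -170.55918484]
t 4.05 pos [ 400.7 -318.9  196.5] yaw 177.0 tilt [ 0.001 -0.001 -1.   ] travel [-151.7  -61.3  -29.6] roll -1.51 alt 20.99 q [-0.37  0.35 -0.34  0.   -0.89  0.31] F [-0.7  0.9  5.4] w 33.2 ff 60.3
```

```bash
python3 -m jog '[{"claw":20,"travel":[0,0,-30],"roll":0},{"claw":20,"travel":[-40,-16,-30],"roll":-0.5},{"claw":20,"travel":[-80,-32,-30],"roll":-1},{"claw":20,"travel":[-120,-48,-30],"roll":-1.51},{"claw":20,"travel":[-152,-61,-30],"roll":-1.51},{"claw":20,"travel":[-152,-61,-30],"roll":-1.51}]'; python3 - <<'E'
from h import *
c=np.array([555.3,-40.4]);a=np.radians(9.1);ex=np.array([np.cos(a),np.sin(a)]);ey=np.array([-ex[1],ex[0]])
go(*(c+ex*-105+ey*-115),226,9.1)
im=grab("top");cv2.imwrite("pics/l2.png",cv2.resize(im["frame"][150:300,250:450],(800,600)))
for e in (30,):
  for th in range(0,105,10):
    t=np.radians(th);print(th,round(-38-60*np.cos(t)+e*np.sin(t)+115),round(155+40+60*np.sin(t)+e*np.cos(t)-226))
E
```

```text
t: 4.65
tool_pos: [0.4706, -0.1671, 0.2255]
tool_rot: [-2.393, 2.034, -0.0]
contact_force: [-0.8, -0.8, -0.6]
width: 0.0328
finger_force: 59.5
t 4.65 pos [ 470.6 -167.1  225.5] yaw -170.7 tilt [ 0.  0. -1.] travel [ 3.3  1.3 -0.5] roll 0.02 alt -22.48 q [-0.03  0.29 -0.33 -0.   -0.95  0.19] F [-0.8 -0.8 -0.6] w 32.8 ff 59.5
0 17 -1
10 23 9
20 31 18
30 40 25
40 50 31
50 61 34
60 73 36
70 85 36
80 96 33
90 107 29
100 117 23
```

View pics/l2.png

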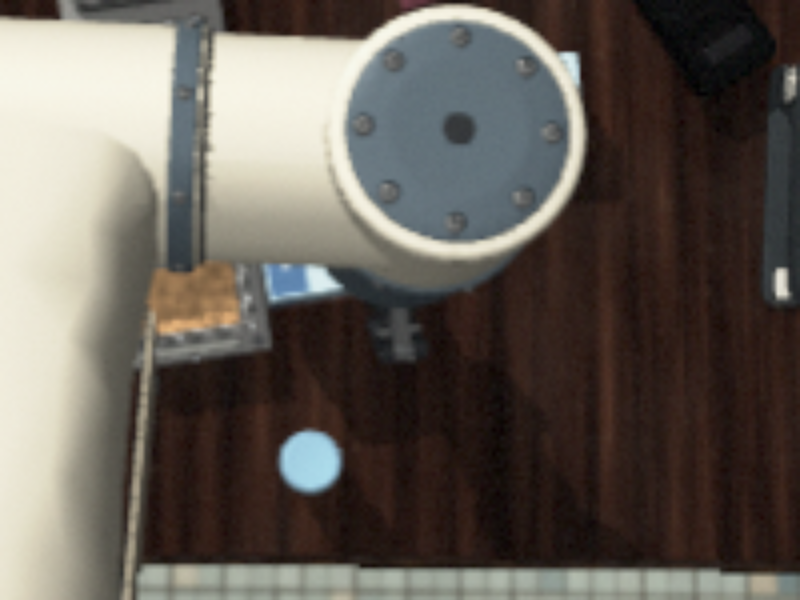

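The carton's foot is at the sleeve wall (about (265,275) in the crop), in line with the nearest pocket. Next I'll start the arc over the rim.

```bash
python3 -m jog '[{"claw":20,"travel":[-14,1,0],"roll":0},{"claw":20,"travel":[-17,1,-4],"roll":0},{"claw":20,"travel":[-20,1,-9],"roll":0},{"claw":20,"travel":[-24,1,-14],"roll":0},{"claw":20,"travel":[-28,1,-18],"roll":0},{"claw":20,"travel":[-33,1,-22],"roll":0},{"claw":20,"travel":[-37,1,-25],"roll":0}]';  python3 - <<'E'
from h import *
go(0,0,0,9.1)
im=grab("top");P=pts(im);cv2.imwrite("pics/l3.png",cv2.resize(im["frame"][170:270,270:403],(800,600)))
# visible carton points, carrier frame
c=np.array([.5553,-.0404]);a=np.radians(9.1);ex=np.array([np.cos(a),np.sin(a)]);ey=np.array([-ex[1],ex[0]])
q=P[195:240,300:350].reshape(-1,3);d=q[:,:2]-c;x=d@ex;y=d@ey;k=(abs(x+.105)<.022)&(y>-.12)&(y<-.03)&(q[:,2]>.045)&(q[:,2]<.17)
for lo in np.arange(-.12,-.03,.01):
    m=k&(y>=lo)&(y<lo+.01)
    if m.sum()>3:print(round(lo,3),m.sum(),np.percentile(q[m,2],[10,50,90]).round(3))
E
```

```text
t: 5.4
tool_pos: [0.4623, -0.1355, 0.2517]
tool_rot: [2.388, -2.038, 0.005]
contact_force: [1.5, -9.8, 0.9]
width: 0.033
finger_force: 60.2
t 5.4 pos [ 462.3 -135.5  251.7] yaw -170.9 tilt [ 0.001 -0.004 -1.   ] travel [-207.5  435.3  250.8] roll -0.01 alt 22.49 q [ 0.04  0.23 -0.34  0.   -1.    0.11] F [ 1.5 -9.8  0.9] w 33.0 ff 60.2
-0.06 10 [0.062 0.088 0.096]
-0.05 26 [0.063 0.093 0.095]
-0.04 27 [0.071 0.09  0.092]
```

```bash
python3 -m jog '[{"claw":20,"travel":[-5,0,-3],"roll":0},{"claw":20,"travel":[-10,0,-6],"roll":0},{"claw":20,"travel":[-15,0,-7.5],"roll":0},{"claw":20,"travel":[-21,0,-9],"roll":0},{"claw":20,"travel":[-27,0,-10],"roll":0},{"claw":20,"travel":[-33,0,-11],"roll":0},{"claw":20,"travel":[-39,0,-11],"roll":0},{"claw":20,"travel":[-45,0,-11],"roll":0}]';  python3 - <<'E'
from h import *
go(0,0,0,9.1)
im=grab("top");P=pts(im)
c=np.array([.5553,-.0404]);a=np.radians(9.1);ex=np.array([np.cos(a),np.sin(a)]);ey=np.array([-ex[1],ex[0]])
s=readout.read_state()["tool_pos"][:2]-c;print("tcp carrier",s@ex,s@ey)
q=P[150:260,250:350].reshape(-1,3);d=q[:,:2]-c;x=d@ex;y=d@ey;k=(abs(x+.105)<.022)&(y>-.12)&(y<.05)&(q[:,2]>.045)&(q[:,2]<.17)
for lo in np.arange(-.12,.05,.01):
    m=k&(y>=lo)&(y<lo+.01)
    if m.sum()>3:print(round(lo,3),m.sum(),np.percentile(q[m,2],[10,50,90]).round(3))
im=grab("scene");cv2.imwrite("pics/s3.png",cv2.resize(im["frame"][160:280,240:400],(800,600)))
E
```

```text
t: 6.25
tool_pos: [0.4555, -0.0915, 0.2643]
tool_rot: [2.388, -2.036, 0.009]
contact_force: [-2.9, -10.5, 10.6]
width: 0.0329
finger_force: 65.3
t 6.25 pos [455.5 -91.5 264.3] yaw -170.9 tilt [ 0.002 -0.006 -1.   ] travel [-164.1  435.7  262.6] roll 0.0 alt -22.5 q [ 0.14  0.18 -0.36  0.01 -1.02  0.01] F [ -2.9 -10.5  10.6] w 32.9 ff 65.3
tcp carrier -0.10659288211387283 -0.03404170844889214
-0.09 6 [0.103 0.106 0.107]
```

View pics/s3.png

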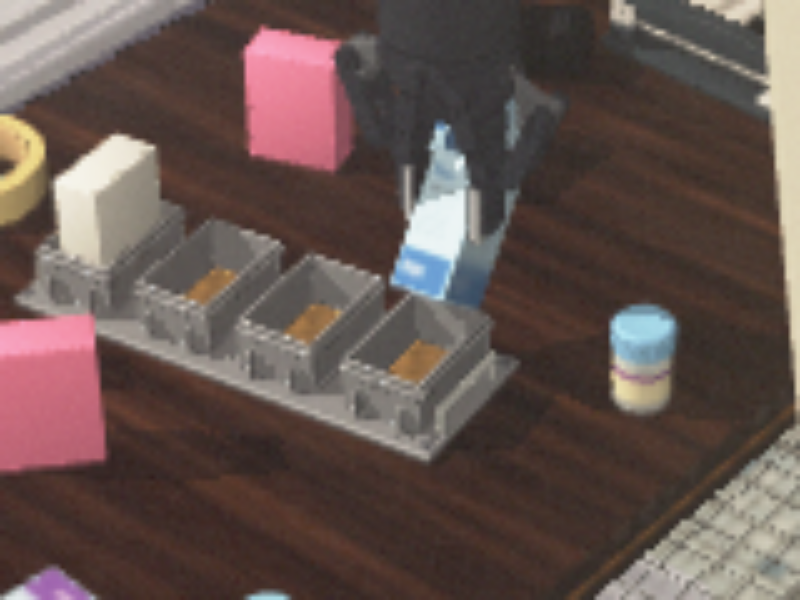

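The carton is now tilted about 60° over the rim, at about (440,240) in the crop. I'll continue the arc.

```bash
python3 -m jog '[{"claw":20,"travel":[-6,0,1],"roll":0},{"claw":20,"travel":[-11,0,3],"roll":0},{"claw":20,"travel":[-17,0,5],"roll":0},{"claw":20,"travel":[-22,0,7],"roll":0},{"claw":20,"travel":[-27,0,10],"roll":0},{"claw":20,"travel":[-32,0,13],"roll":0},{"claw":20,"travel":[-37,0,17],"roll":0},{"claw":20,"travel":[-37,0,17],"roll":0}]';  python3 - <<'E'
from h import *
go(0,0,0,9.1)
c=np.array([.5553,-.0404]);a=np.radians(9.1);ex=np.array([np.cos(a),np.sin(a)]);ey=np.array([-ex[1],ex[0]])
s=readout.read_state()["tool_pos"][:2]-c;print("tcp carrier",s@ex,s@ey)
im=grab("scene");cv2.imwrite("pics/s4.png",cv2.resize(im["frame"][160:280,240:400],(800,600)))
np.savez("s4.npz",**im)
E
```

```text
t: 7.15
tool_pos: [0.4515, -0.053, 0.2484]
tool_rot: [-2.388, 2.034, -0.012]
contact_force: [0.2, 1.3, 16.4]
width: 0.0327
finger_force: 75.0
t 7.15 pos [451.5 -53.  248.4] yaw -170.8 tilt [ 0.009 -0.001 -1.   ] travel [-124.8  439.5  244.3] roll 0.01 alt -22.49 q [ 0.23  0.18 -0.41  0.   -0.97 -0.07] F [ 0.2  1.3 16.4] w 32.7 ff 75.0
tcp carrier -0.10443847237648221 0.004003300179446467
```

View pics/s4.png

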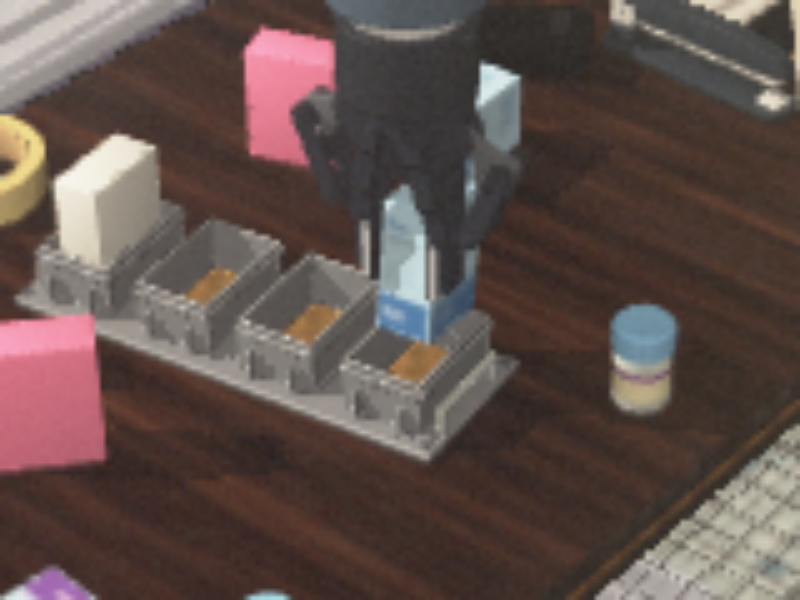

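The carton stands upright above the near pocket (about (425,270) in the crop), still resting on the right rim. I'll lift it, center it and lower it.

```bash
python3 -m jog '[{"claw":20,"travel":[0,0,-5],"roll":0},{"claw":20,"travel":[-7,0.5,-5],"roll":0},{"claw":20,"travel":[-13,0.5,-5],"roll":0},{"claw":20,"travel":[-13,0.5,-5],"roll":0},{"claw":20,"travel":[-13,0.5,5],"roll":0},{"claw":20,"travel":[-13,0.5,12],"roll":0},{"claw":20,"travel":[-13,0.5,19],"roll":0},{"claw":20,"travel":[-13,0.5,19],"roll":0}]';  python3 - <<'E'
from h import *
go(0,0,0,9.1)
c=np.array([.5553,-.0404]);a=np.radians(9.1);ex=np.array([np.cos(a),np.sin(a)]);ey=np.array([-ex[1],ex[0]])
s=readout.read_state()["tool_pos"][:2]-c;print("tcp carrier",s@ex,s@ey)
im=grab("scene");cv2.imwrite("pics/s5.png",cv2.resize(im["frame"][180:260,290:397],(800,600)))
E
```

```text
t: 8.0
tool_pos: [0.4464, -0.0401, 0.2242]
tool_rot: [2.388, -2.038, -0.003]
contact_force: [-0.3, 0.3, -0.7]
width: 0.0328
finger_force: 73.0
t 8.0 pos [446.4 -40.1 224.2] yaw -171.0 tilt [-0.003 -0.001 -1.   ] travel [-109.8  433.9  225.5] roll -0.01 alt 22.49 q [ 0.26  0.2  -0.46 -0.   -0.92 -0.1 ] F [-0.3  0.3 -0.7] w 32.8 ff 73.0
tcp carrier -0.1074614892478119 0.0174832692337354
```

View pics/s5.png

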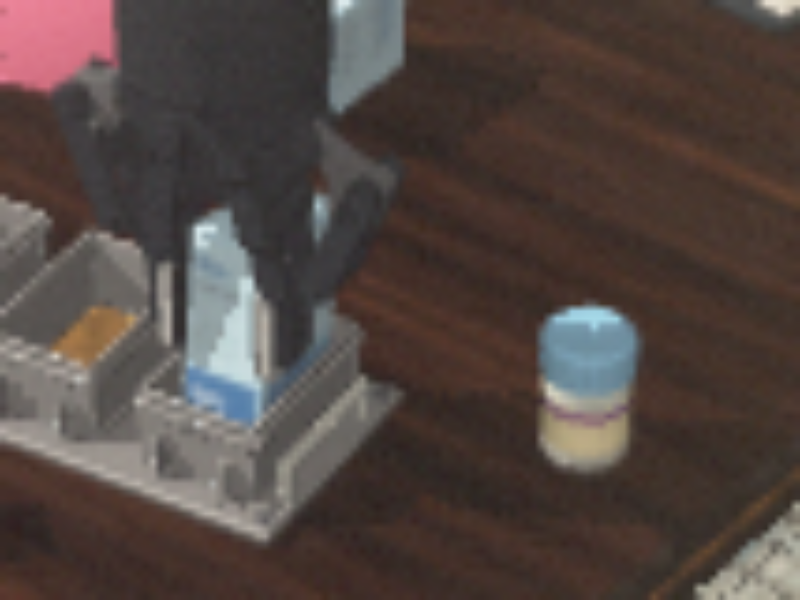

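The carton is inside the near pocket without contact. I'll lower it to the floor, release it and lift off.

```bash
python3 -m jog '[{"claw":20,"travel":[0,-2,2],"roll":0},{"claw":20,"travel":[0,-2,4],"roll":0},{"claw":20,"travel":[0,-2,6],"roll":0},{"claw":20,"travel":[0,-2,6],"roll":0}]'; python3 -c "
from h import *
go(0,0,0,9.1)"
```

```text
t: 8.45
tool_pos: [0.4489, -0.0397, 0.2195]
tool_rot: [2.39, -2.039, -0.0]
contact_force: [-1.5, -0.2, -0.4]
width: 0.0331
finger_force: 73.0
t 8.45 pos [448.9 -39.7 219.5] yaw -170.9 tilt [-0. -0. -1.] travel [-109.8  437.   219.6] roll -0.01 alt 22.49 q [ 0.26  0.21 -0.46 -0.   -0.9  -0.1 ] F [-1.5 -0.2 -0.4] w 33.1 ff 73.0
```

```bash
python3 -m jog '[{"claw":20,"travel":[0,0,2],"roll":0},{"claw":20,"travel":[0,0,3.5],"roll":0},{"claw":20,"travel":[0,0,3.5],"roll":0}]'
```

```text
t: 8.75
tool_pos: [0.4492, -0.0394, 0.2179]
tool_rot: [-2.39, 2.038, -0.001]
contact_force: [-5.6, 4.2, 16.4]
width: 0.0332
finger_force: 75.0
```

```bash
python3 -m jog '[{"claw":48,"travel":[0,0,0],"roll":0},{"claw":48,"travel":[0,0,0],"roll":0},{"claw":48,"travel":[0,0,-40],"roll":0},{"claw":48,"travel":[0,0,-85],"roll":0},{"claw":48,"travel":[0,0,-85],"roll":0}]'; python3 - <<'E'
from h import *
go(581.5,-274.5,240,2.5)
im=grab("top");P=pts(im)
c=np.array([.5553,-.0404]);a=np.radians(9.1);ex=np.array([np.cos(a),np.sin(a)]);ey=np.array([-ex[1],ex[0]])
q=P[150:260,230:350].reshape(-1,3);d=q[:,:2]-c;x=d@ex;y=d@ey;k=(abs(x+.105)<.03)&(abs(y)<.045)&(q[:,2]>.05)&(q[:,2]<.12)
print(k.sum(),np.percentile(q[k,2],[5,50,95]),x[k].min(),x[k].max(),y[k].min(),y[k].max())
E
```

```text
t: 9.25
tool_pos: [0.451, -0.0396, 0.3069]
tool_rot: [-2.385, 2.033, -0.013]
contact_force: [0.5, 0.1, 0.2]
width: 0.0479
finger_force: 0.0
t 9.25 pos [451.  -39.6 306.9] yaw -170.9 tilt [ 0.011  0.    -1.   ] travel [252.5 -90.8  68.2] roll 0.83 alt -21.67 q [ 0.26  0.12 -0.32  0.   -1.12 -0.1 ] F [0.5 0.1 0.2] w 47.9 ff 0.0
50 [0.05975905 0.08915488 0.0937333 ] -0.12050942070701759 -0.10274953938013114 -0.025670997065937364 -0.002994236830786388
```

P's top reads 89 mm (9 + 80), so it is seated. Next is Q.

```bash
python3 -m jog '[{"claw":60,"travel":[48,-17,0],"roll":0.83},{"claw":60,"travel":[95,-34,0],"roll":0.83},{"claw":60,"travel":[142,-51,0],"roll":0.83},{"claw":60,"travel":[190,-68,0],"roll":0.83},{"claw":60,"travel":[235,-85,30],"roll":0.83},{"claw":60,"travel":[252.5,-91,66],"roll":0.83},{"claw":60,"travel":[252.5,-91,66],"roll":0.83},{"claw":60,"travel":[252.5,-91,66],"roll":0.83}]'; python3 -c "
from h import *
go(581.5,-274.5,197,2.5)"
```

```text
t: 10.1
tool_pos: [0.5781, -0.275, 0.2328]
tool_rot: [2.265, -2.174, -0.006]
contact_force: [0.6, -0.0, 0.6]
width: 0.0606
finger_force: 0.0
t 10.1 pos [ 578.1 -275.   232.8] yaw -177.6 tilt [-0.005  0.001 -1.   ] travel [-0.3 -3.6 35.8] roll -0.02 alt 22.48 q [-0.2   0.53  0.07  0.   -1.12  0.24] F [ 0.6 -0.   0.6] w 60.6 ff 0.0
```

```bash
python3 -m jog '[{"claw":60,"travel":[0,-1.5,20],"roll":0},{"claw":60,"travel":[0,-1.5,36],"roll":0},{"claw":60,"travel":[0,-1.5,36],"roll":0},{"claw":20,"travel":[0,-1.5,36],"roll":0},{"claw":20,"travel":[0,-1.5,36],"roll":0},{"claw":20,"travel":[0,-1.5,36],"roll":0},{"claw":20,"travel":[0,-1.5,36],"roll":0},{"claw":20,"travel":[0,-1.5,36],"roll":0}]'; python3 - <<'E'
from h import *
c=np.array([555.3,-40.4]);a=np.radians(9.1);ex=np.array([np.cos(a),np.sin(a)]);ey=np.array([-ex[1],ex[0]])
go(*(c+ex*35+ey*-115),226,9.1)
E
```

```text
t: 10.9
tool_pos: [0.5809, -0.2746, 0.2016]
tool_rot: [-2.267, 2.172, -0.006]
contact_force: [-0.2, 0.7, 6.8]
width: 0.0308
finger_force: 61.2
t 10.9 pos [ 580.9 -274.6  201.6] yaw -177.5 tilt [ 0.004 -0.001 -1.   ] travel [-124.8  -32.6  -24.4] roll -0.83 alt 21.67 q [-0.2   0.56  0.04  0.   -1.04  0.24] F [-0.2  0.7  6.8] w 30.8 ff 61.2
```

```bash
python3 -m jog '[{"claw":45,"travel":[0,0,0],"roll":0},{"claw":45,"travel":[0,0,5],"roll":0},{"claw":45,"travel":[0,0,5],"roll":0},{"claw":20,"travel":[0,0,5],"roll":0},{"claw":20,"travel":[0,0,5],"roll":0},{"claw":20,"travel":[0,0,5],"roll":0},{"claw":20,"travel":[0,0,5],"roll":0}]'; python3 - <<'E'
from h import *
c=np.array([555.3,-40.4]);a=np.radians(9.1);ex=np.array([np.cos(a),np.sin(a)]);ey=np.array([-ex[1],ex[0]])
go(*(c+ex*35+ey*-115),226,9.1)
E
```

```text
t: 11.6
tool_pos: [0.58, -0.2746, 0.194]
tool_rot: [2.268, -2.174, -0.001]
contact_force: [-0.3, -0.5, -0.5]
width: 0.0312
finger_force: 59.3
t 11.6 pos [ 580.  -274.6  194. ] yaw -177.6 tilt [-0.  0. -1.] travel [-124.9  -33.3  -32. ] roll -0.84 alt 21.66 q [-0.2   0.56  0.03 -0.   -1.03  0.24] F [-0.3 -0.5 -0.5] w 31.2 ff 59.3
```

```bash
python3 -m jog '[{"claw":20,"travel":[0,0,-31],"roll":0},{"claw":20,"travel":[-40,-11,-31],"roll":-0.4},{"claw":20,"travel":[-80,-22,-31],"roll":-0.84},{"claw":20,"travel":[-115,-31,-31],"roll":-0.84},{"claw":20,"travel":[-122,-33,-31],"roll":-0.84},{"claw":20,"travel":[-122,-33,-31],"roll":-0.84}]'; python3 - <<'E'
from h import *
c=np.array([555.3,-40.4]);a=np.radians(9.1);ex=np.array([np.cos(a),np.sin(a)]);ey=np.array([-ex[1],ex[0]])
go(*(c+ex*35+ey*-115),226,9.1)
E
```

```text
t: 12.2
tool_pos: [0.6082, -0.15, 0.2251]
tool_rot: [2.394, -2.035, -0.0]
contact_force: [0.1, -1.0, -0.2]
width: 0.0312
finger_force: 59.4
t 12.2 pos [ 608.2 -150.   225.1] yaw -170.7 tilt [-0.  0. -1.] travel [-1.6 -0.1 -0.9] roll 0.02 alt -22.48 q [ 0.01  0.51  0.02 -0.   -1.08  0.15] F [ 0.1 -1.  -0.2] w 31.2 ff 59.4
```

```bash
python3 -m jog '[{"claw":20,"travel":[-13,0,0],"roll":0},{"claw":20,"travel":[-18,0,-5],"roll":0},{"claw":20,"travel":[-22,0,-11],"roll":0},{"claw":20,"travel":[-26,0,-16],"roll":0},{"claw":20,"travel":[-30,0,-20],"roll":0},{"claw":20,"travel":[-35,0,-24],"roll":0},{"claw":20,"travel":[-40,0,-28],"roll":0},{"claw":20,"travel":[-45,0,-31],"roll":0},{"claw":20,"travel":[-50,0,-34],"roll":0},{"claw":20,"travel":[-56,0,-36],"roll":0},{"claw":20,"travel":[-62,0,-38],"roll":0},{"claw":20,"travel":[-68,0,-39],"roll":0}]'
python3 -m jog '[{"claw":20,"travel":[-6,0,-1],"roll":0},{"claw":20,"travel":[-12,0,-1],"roll":0},{"claw":20,"travel":[-18,0,-1],"roll":0},{"claw":20,"travel":[-24,0,1],"roll":0},{"claw":20,"travel":[-30,0,2],"roll":0},{"claw":20,"travel":[-36,0,4],"roll":0},{"claw":20,"travel":[-41,0,6],"roll":0},{"claw":20,"travel":[-47,0,9],"roll":0},{"claw":20,"travel":[-52,0,12],"roll":0},{"claw":20,"travel":[-57,0,16],"roll":0},{"claw":20,"travel":[-57,0,16],"roll":0}]'
python3 - <<'E'
from h import *
go(0,0,0,9.1)
c=np.array([.5553,-.0404]);a=np.radians(9.1);ex=np.array([np.cos(a),np.sin(a)]);ey=np.array([-ex[1],ex[0]])
s=readout.read_state()["tool_pos"][:2]-c;print("tcp carrier",s@ex,s@ey)
im=grab("scene");cv2.imwrite("pics/s6.png",cv2.resize(im["frame"][140:260,220:380],(800,600)))
E
```

```text
t: 13.4
tool_pos: [0.5971, -0.0836, 0.2643]
tool_rot: [-2.391, 2.037, -0.0]
contact_force: [0.4, 0.2, -0.7]
width: 0.031
finger_force: 60.2
t: 14.5
tool_pos: [0.5878, -0.0273, 0.2474]
tool_rot: [2.391, -2.036, -0.002]
contact_force: [0.1, -0.5, 0.4]
width: 0.0313
finger_force: 60.2
t 14.5 pos [587.8 -27.3 247.4] yaw -170.8 tilt [-0.001  0.    -1.   ] travel [-120.6  575.6  248.2] roll 0.01 alt -22.49 q [ 0.22  0.42 -0.06 -0.   -1.09 -0.06] F [ 0.1 -0.5  0.4] w 31.3 ff 60.2
tcp carrier 0.034116009501703785 0.0077965348559971654
```

View pics/s6.png

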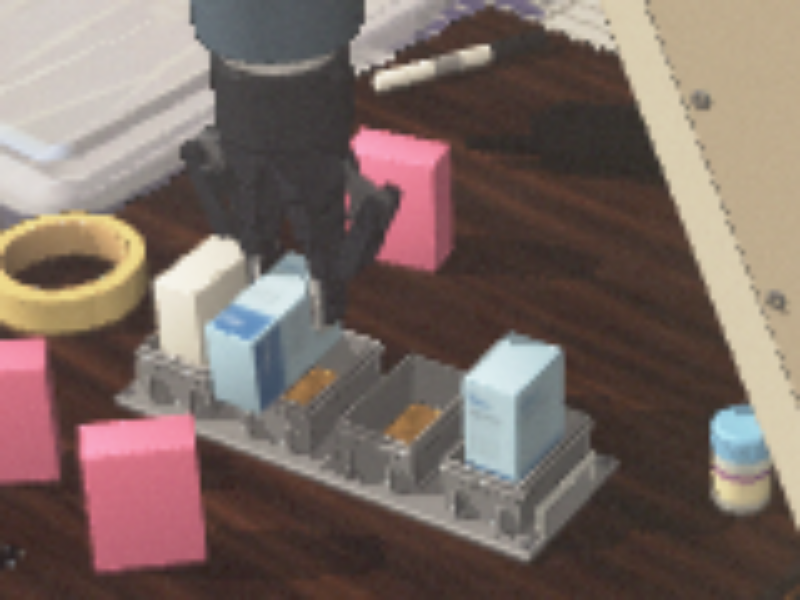

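Q rode over the rim without tipping and is still level in the grip at (260,330); P stands at (515,410), and nothing else is disturbed. I'll back out, go a little lower, push in until it makes contact, and then swing.

```bash
python3 -m jog '[{"claw":20,"travel":[40,0,0],"roll":0},{"claw":20,"travel":[80,0,0],"roll":0},{"claw":20,"travel":[125,0,0],"roll":0},{"claw":20,"travel":[125,0,10],"roll":0},{"claw":20,"travel":[125,0,26],"roll":0},{"claw":20,"travel":[125,0,26],"roll":0},{"claw":20,"travel":[118,0,26],"roll":0},{"claw":20,"travel":[112,0,26],"roll":0},{"claw":20,"travel":[109,0,26],"roll":0}]'
python3 - <<'E'
from h import *
go(0,0,0,9.1)
c=np.array([.5553,-.0404]);a=np.radians(9.1);ex=np.array([np.cos(a),np.sin(a)]);ey=np.array([-ex[1],ex[0]])
s=readout.read_state()["tool_pos"][:2]-c;print("tcp carrier",s@ex,s@ey)
E
```

```text
t: 15.45
tool_pos: [0.6056, -0.1344, 0.2232]
tool_rot: [-2.392, 2.035, -0.002]
contact_force: [0.7, 0.8, -0.4]
width: 0.0312
finger_force: 60.2
t 15.45 pos [ 605.6 -134.4  223.2] yaw -170.8 tilt [ 0.002 -0.    -1.   ] travel [-229.7  576.6  222.3] roll 0.01 alt -22.49 q [ 0.03  0.5  -0.    0.   -1.07  0.13] F [ 0.7  0.8 -0.4] w 31.2 ff 60.2
tcp carrier 0.034803682332092835 -0.1007264834054136
```

```bash
python3 -m jog '[{"claw":20,"travel":[-2,0,1],"roll":0},{"claw":20,"travel":[-4,0,1],"roll":0},{"claw":20,"travel":[-4,0,1],"roll":0}]';python3 -m jog '[{"claw":20,"travel":[-2,0,0],"roll":0},{"claw":20,"travel":[-3,0,0],"roll":0},{"claw":20,"travel":[-3,0,0],"roll":0}]'
python3 - <<'E'
from h import *
go(0,0,0,9.1)
c=np.array([.5553,-.0404]);a=np.radians(9.1);ex=np.array([np.cos(a),np.sin(a)]);ey=np.array([-ex[1],ex[0]])
s=readout.read_state()["tool_pos"][:2]-c;print("tcp carrier",s@ex,s@ey)
E
```

```text
t: 15.75
tool_pos: [0.6051, -0.132, 0.222]
tool_rot: [2.392, -2.036, 0.004]
contact_force: [1.5, -4.3, 1.7]
width: 0.0313
finger_force: 60.3
t: 16.05
tool_pos: [0.605, -0.1311, 0.2225]
tool_rot: [2.39, -2.035, 0.008]
contact_force: [2.5, -13.0, -0.1]
width: 0.0313
finger_force: 60.3
t 16.05 pos [ 605.  -131.1  222.5] yaw -170.8 tilt [ 0.002 -0.005 -1.   ] travel [-227.1  576.7  220.4] roll 0.01 alt -22.49 q [ 0.04  0.5  -0.01  0.01 -1.06  0.12] F [  2.5 -13.   -0.1] w 31.3 ff 60.3
tcp carrier 0.03469733191780559 -0.09741057622107185
```

```bash
python3 -m jog '[{"claw":20,"travel":[-2,0,-4],"roll":0},{"claw":20,"travel":[-5,0,-9],"roll":0},{"claw":20,"travel":[-8.5,0,-14],"roll":0},{"claw":20,"travel":[-12.5,0,-18],"roll":0},{"claw":20,"travel":[-17,0,-22],"roll":0},{"claw":20,"travel":[-21.5,0,-26],"roll":0},{"claw":20,"travel":[-26,0,-29],"roll":0},{"claw":20,"travel":[-31,0,-32],"roll":0}]'
python3 - <<'E'
from h import *
go(0,0,0,9.1)
c=np.array([.5553,-.0404]);a=np.radians(9.1);ex=np.array([np.cos(a),np.sin(a)]);ey=np.array([-ex[1],ex[0]])
s=readout.read_state()["tool_pos"][:2]-c;print("tcp carrier",s@ex,s@ey)
im=grab("scene");P=pts(im)
q=P.reshape(-1,3);d=q[:,:2]-c;x=d@ex;y=d@ey;k=(abs(x-.035)<.025)&(y>-.12)&(y<.08)&(q[:,2]>.045)&(q[:,2]<.17)
for lo in np.arange(-.12,.08,.01):
    m=k&(y>=lo)&(y<lo+.01)
    if m.sum()>3:print(round(lo,3),m.sum(),np.percentile(q[m,2],[10,50,90]).round(3))
E
```

```text
t: 16.85
tool_pos: [0.5996, -0.0998, 0.2541]
tool_rot: [2.389, -2.036, 0.005]
contact_force: [0.0, -7.9, 0.3]
width: 0.0313
finger_force: 60.7
t 16.85 pos [599.6 -99.8 254.1] yaw -170.9 tilt [ 0.001 -0.004 -1.   ] travel [-194.9  576.1  253.3] roll 0.0 alt -22.5 q [ 0.09  0.45 -0.    0.   -1.12  0.06] F [ 0.  -7.9  0.3] w 31.3 ff 60.7
tcp carrier 0.034311249810818636 -0.06568800562655884
-0.11 5 [0.077 0.079 0.083]
-0.1 9 [0.071 0.08  0.089]
-0.09 16 [0.065 0.096 0.136]
-0.08 62 [0.072 0.117 0.15 ]
-0.07 78 [0.065 0.108 0.147]
-0.06 200 [0.085 0.119 0.163]
-0.05 92 [0.06  0.095 0.162]
-0.04 68 [0.049 0.087 0.093]
-0.03 68 [0.057 0.08  0.087]
-0.02 42 [0.067 0.077 0.083]
```

```bash
python3 -m jog '[{"claw":20,"travel":[-5.5,0,-2],"roll":0},{"claw":20,"travel":[-11,0,-3],"roll":0},{"claw":20,"travel":[-16.5,0,-4.5],"roll":0},{"claw":20,"travel":[-22,0,-5],"roll":0},{"claw":20,"travel":[-28,0,-5.5],"roll":0},{"claw":20,"travel":[-33.5,0,-5.5],"roll":0},{"claw":20,"travel":[-39,0,-4.5],"roll":0},{"claw":20,"travel":[-45,0,-3.5],"roll":0},{"claw":20,"travel":[-50,0,-2],"roll":0},{"claw":20,"travel":[-56,0,0],"roll":0},{"claw":20,"travel":[-61,0,3],"roll":0},{"claw":20,"travel":[-66,0,6],"roll":0}]'
python3 -m jog '[{"claw":20,"travel":[-5,0,5],"roll":0},{"claw":20,"travel":[-5,0,5],"roll":0}]'
cat >> h.py <<'E'
C0=np.array([.5553,-.0404]);_a=np.radians(9.1);EX=np.array([np.cos(_a),np.sin(_a)]);EY=np.array([-EX[1],EX[0]])
def prof(px,name="scene",lo=-.12,hi=.12):
    s=readout.read_state()["tool_pos"][:2]-C0;print("tcp carrier",(s@EX).round(4),(s@EY).round(4))
    im=grab(name);P=pts(im);q=P.reshape(-1,3);d=q[:,:2]-C0;x=d@EX;y=d@EY
    b=im["frame"].reshape(-1,3).astype(int)
    k=(abs(x-px)<.025)&(y>lo)&(y<hi)&(q[:,2]>.03)&(q[:,2]<.17)&(b.max(1)>120)
    for z in np.arange(.03,.15,.01):
        m=k&(q[:,2]>=z)&(q[:,2]<z+.01)
        if m.sum()>3:print("z",round(z,3),m.sum(),"y",np.percentile(y[m],[2,50,98]).round(3),"x",np.percentile(x[m],[2,98]).round(3))
    return im
E
python3 -c "
from h import *
go(0,0,0,9.1);prof(.035)"
```

```text
t: 18.1
tool_pos: [0.5899, -0.0337, 0.2505]
tool_rot: [-2.392, 2.035, -0.009]
contact_force: [1.4, -4.9, 11.0]
width: 0.0312
finger_force: 67.7
t: 18.3
tool_pos: [0.5892, -0.0277, 0.2456]
tool_rot: [-2.391, 2.033, -0.009]
contact_force: [-1.8, -0.0, 13.2]
width: 0.0308
finger_force: 69.7
t 18.3 pos [589.2 -27.7 245.6] yaw -170.8 tilt [ 0.006 -0.001 -1.   ] travel [-122.6  578.5  242. ] roll 0.02 alt -22.48 q [ 0.22  0.42 -0.07  0.   -1.07 -0.06] F [-1.8 -0.  13.2] w 30.8 ff 69.7
tcp carrier 0.0355 0.0071
z 0.03 41 y [-0.031  0.04   0.044] x [0.011 0.058]
z 0.04 31 y [0.004 0.01  0.044] x [0.014 0.056]
z 0.05 25 y [0.005 0.008 0.013] x [0.021 0.05 ]
z 0.06 30 y [-0.032  0.008  0.011] x [0.02  0.049]
z 0.07 38 y [-0.037  0.007  0.119] x [0.016 0.051]
z 0.08 34 y [-0.034  0.008  0.02 ] x [0.014 0.057]
z 0.09 32 y [0.005 0.01  0.019] x [0.013 0.058]
z 0.1 31 y [0.005 0.009 0.019] x [0.015 0.057]
z 0.11 24 y [0.001 0.009 0.018] x [0.019 0.052]
z 0.12 18 y [-0.035  0.005  0.01 ] x [0.025 0.05 ]
```

Q is upright: its left face is vertical at y_c = 8 mm. I'll lift it, center it and lower it.

```bash
python3 -m jog '[{"claw":20,"travel":[0,0,-5],"roll":0},{"claw":20,"travel":[-9,0,-5],"roll":0},{"claw":20,"travel":[-17,0,-5],"roll":0},{"claw":20,"travel":[-17,0,-5],"roll":0},{"claw":20,"travel":[-17,0,5],"roll":0},{"claw":20,"travel":[-17,0,12],"roll":0},{"claw":20,"travel":[-17,0,19],"roll":0},{"claw":20,"travel":[-17,0,19],"roll":0}]';python3 -c "
from h import *
go(0,0,0,9.1);prof(.035)"
```

```text
t: 19.15
tool_pos: [0.5848, -0.0113, 0.2214]
tool_rot: [2.389, -2.036, -0.003]
contact_force: [-0.5, 0.1, -0.6]
width: 0.031
finger_force: 68.2
t 19.15 pos [584.8 -11.3 221.4] yaw -170.9 tilt [-0.003 -0.    -1.   ] travel [-103.8  574.9  223.2] roll 0.0 alt -22.5 q [ 0.25  0.44 -0.11 -0.   -1.03 -0.09] F [-0.5  0.1 -0.6] w 31.0 ff 68.2
tcp carrier 0.0337 0.024
z 0.03 66 y [-0.015  0.036  0.043] x [0.011 0.058]
z 0.04 43 y [-0.016  0.026  0.041] x [0.014 0.055]
z 0.05 38 y [-0.022  0.026  0.034] x [0.012 0.054]
z 0.06 35 y [0.023 0.027 0.035] x [0.012 0.056]
z 0.07 27 y [0.021 0.025 0.076] x [0.013 0.053]
z 0.08 20 y [0.022 0.026 0.036] x [0.013 0.053]
z 0.09 30 y [-0.009  0.024  0.032] x [0.019 0.051]
```

```bash
python3 -m jog '[{"claw":20,"travel":[0,-1,2],"roll":0},{"claw":20,"travel":[0,-1,4],"roll":0},{"claw":20,"travel":[0,-1,5],"roll":0},{"claw":20,"travel":[0,-1,5],"roll":0}]'
```

```text
t: 19.6
tool_pos: [0.5863, -0.011, 0.2181]
tool_rot: [2.391, -2.037, -0.0]
contact_force: [-0.1, -0.5, -0.7]
width: 0.0311
finger_force: 68.2
```

```bash
python3 -m jog '[{"claw":20,"travel":[0,0,2],"roll":0},{"claw":20,"travel":[0,0,2],"roll":0},{"claw":46,"travel":[0,0,2],"roll":0},{"claw":46,"travel":[0,0,2],"roll":0},{"claw":46,"travel":[0,0,2],"roll":0},{"claw":46,"travel":[0,0,-40],"roll":0},{"claw":46,"travel":[0,0,-88],"roll":0},{"claw":46,"travel":[0,0,-88],"roll":0}]'; python3 - <<'E'
from h import *
prof(.035)
im=grab("top");P=pts(im)*1000
q=P[202:252,135:195].reshape(-1,3);q=q[(q[:,2]>50)&(q[:,2]<70)]
print(cv2.minAreaRect(q[:,:2].astype(np.float32)))
# R: u=(top dir) yaw -4: (0,1) rotated
b=np.radians(-4);u=np.array([-np.sin(b),np.cos(b)]);g=np.array([441,246.5])+u*19;print(g)
go(g[0],g[1],240,-4)
E
```

```text
t: 20.4
tool_pos: [0.5884, -0.0111, 0.3139]
tool_rot: [-2.385, 2.03, -0.016]
contact_force: [-0.2, 0.5, 0.7]
width: 0.0457
finger_force: 0.0
tcp carrier 0.0373 0.0237
z 0.03 81 y [-0.015  0.027  0.043] x [0.011 0.057]
z 0.04 66 y [-0.021  0.025  0.043] x [0.012 0.056]
z 0.05 52 y [-0.021  0.023  0.029] x [0.017 0.048]
z 0.06 46 y [-0.015  0.02   0.028] x [0.016 0.05 ]
z 0.07 60 y [-0.018  0.025  0.098] x [0.018 0.049]
z 0.08 61 y [-0.022  0.012  0.029] x [0.017 0.052]
z 0.09 110 y [-0.022  0.005  0.027] x [0.018 0.05 ]
((0.0, 0.0), (0.0, 0.0), 0.0)
[442.325373   265.45371695]
t 20.5 pos [586.6 -10.9 307.8] yaw -170.9 tilt [ 0.004  0.001 -1.   ] travel [-295.7   98.8   67.6] roll 1.64 alt -20.86 q [ 0.25  0.37  0.02 -0.   -1.22 -0.09] F [ 0.2  0.4 -0.6] w 46.0 ff 0.0
```

Q is seated (its top is at about 91 mm). Next is R, on the left.

```bash
python3 -m jog '[{"claw":60,"travel":[-47,15,0],"roll":0.5},{"claw":60,"travel":[-94,30,0],"roll":1},{"claw":60,"travel":[-141,45,0],"roll":1.64},{"claw":60,"travel":[-188,60,0],"roll":1.64},{"claw":60,"travel":[-235,75,0],"roll":1.64},{"claw":60,"travel":[-282,90,20],"roll":1.64},{"claw":60,"travel":[-302.5,98,60],"roll":1.64},{"claw":60,"travel":[-302.5,98,60],"roll":1.64},{"claw":60,"travel":[-302.5,98,60],"roll":1.64}]'; python3 -c "
from h import *
go(442.8,272.4,200,-4)
im=grab('top');P=pts(im)*1000
q=P[200:255,135:200].reshape(-1,3);print(np.percentile(q[:,2],[5,50,95]));q=q[(q[:,2]>50)&(q[:,2]<66)];print(len(q),q.min(0),q.max(0))"
```

```text
t: 21.4
tool_pos: [0.4409, 0.2721, 0.2447]
tool_rot: [2.142, -2.293, 0.001]
contact_force: [1.0, 0.1, 0.7]
width: 0.0601
finger_force: 0.0
t 21.4 pos [440.9 272.1 244.7] yaw 176.1 tilt [-0.002 -0.003 -1.   ] travel [-0.5 -2.  44.7] roll 0.01 alt -22.49 q [ 0.86  0.3  -0.25  0.   -1.02 -0.92] F [1.  0.1 0.7] w 60.1 ff 0.0
[ -2.06844887   2.49071714 223.53212904]
471 [422.88246663 210.506541    50.52739518] [459.62589172 282.27454061  65.64182087]
```

```bash
python3 -m jog '[{"claw":60,"travel":[0,-1,25],"roll":0},{"claw":60,"travel":[0,-1,45],"roll":0},{"claw":60,"travel":[0,-1,45],"roll":0},{"claw":20,"travel":[0,-1,45],"roll":0},{"claw":20,"travel":[0,-1,45],"roll":0},{"claw":20,"travel":[0,-1,45],"roll":0},{"claw":20,"travel":[0,-1,45],"roll":0},{"claw":20,"travel":[0,-1,45],"roll":0}]'; python3 -c "
from h import *
t=(C0+EX*-.035+EY*.112)*1000
go(*t,230,9.1)"
```

```text
t: 22.25
tool_pos: [0.4434, 0.2725, 0.2031]
tool_rot: [-2.141, 2.294, -0.001]
contact_force: [0.5, -0.8, 6.8]
width: 0.0333
finger_force: 60.0
t 22.25 pos [443.4 272.5 203.1] yaw 176.1 tilt [ 0.003  0.002 -1.   ] travel [203.2 -73.9 -27.1] roll -1.63 alt 20.87 q [ 0.85  0.35 -0.31  0.   -0.91 -0.92] F [ 0.5 -0.8  6.8] w 33.3 ff 60.0
```

```bash
python3 -m jog '[{"claw":20,"travel":[0,0,-27],"roll":0},{"claw":20,"travel":[45,-16,-27],"roll":-0.8},{"claw":20,"travel":[90,-33,-27],"roll":-1.63},{"claw":20,"travel":[135,-49,-27],"roll":-1.63},{"claw":20,"travel":[175,-64,-27],"roll":-1.63},{"claw":20,"travel":[200,-73,-27],"roll":-1.63},{"claw":20,"travel":[200,-73,-27],"roll":-1.63}]'; python3 -c "
from h import *
t=(C0+EX*-.035+EY*.099)*1000
go(*t,230,9.1);prof(-.035)"
```

```text
t: 22.95
tool_pos: [0.5019, 0.0647, 0.2285]
tool_rot: [-2.386, 2.044, -0.0]
contact_force: [-0.5, -0.8, -0.6]
width: 0.0333
finger_force: 59.4
t 22.95 pos [501.9  64.7 228.5] yaw -171.2 tilt [ 0. -0. -1.] travel [13.2 -1.2 -1.5] roll -0.03 alt 22.47 q [ 0.44  0.3  -0.31  0.   -0.96 -0.28] F [-0.5 -0.8 -0.6] w 33.3 ff 59.4
tcp carrier -0.0361 0.1123
z 0.03 60 y [-0.034  0.084  0.12 ] x [-0.058 -0.023]
z 0.04 58 y [-0.033  0.08   0.119] x [-0.06  -0.027]
z 0.05 32 y [0.057 0.076 0.12 ] x [-0.056 -0.022]
z 0.06 21 y [0.056 0.078 0.12 ] x [-0.057 -0.02 ]
z 0.07 12 y [0.1   0.118 0.119] x [-0.053 -0.013]
z 0.08 48 y [0.06  0.108 0.12 ] x [-0.043 -0.018]
```

Foot at y_c ≈ 51. I'll push in gently until it touches the rim at y_c = 38.

```bash
python3 -m jog '[{"claw":20,"travel":[6,-1,0],"roll":0},{"claw":20,"travel":[11,-1,0],"roll":0},{"claw":20,"travel":[13,-1,0],"roll":0},{"claw":20,"travel":[14,-1,0],"roll":0},{"claw":20,"travel":[14,-1,0],"roll":0}]';python3 -m jog '[{"claw":20,"travel":[2,0,0],"roll":0},{"claw":20,"travel":[3,0,0],"roll":0},{"claw":20,"travel":[3,0,0],"roll":0}]'; python3 -c "
from h import *
s=readout.read_state()['tool_pos'];d=s[:2]-C0;print(d@EX,d@EY)"
```

```text
t: 23.5
tool_pos: [0.5046, 0.054, 0.2282]
tool_rot: [2.39, -2.039, -0.0]
contact_force: [-0.2, -0.2, -0.4]
width: 0.033
finger_force: 59.4
t: 23.8
tool_pos: [0.5048, 0.0526, 0.2285]
tool_rot: [-2.387, 2.037, 0.004]
contact_force: [-4.6, 9.7, 3.9]
width: 0.0328
finger_force: 60.2
-0.03512537422846641 0.0998109606982418
```

```bash
python3 -m jog '[{"claw":20,"travel":[3,0,-5],"roll":0},{"claw":20,"travel":[6,0,-10],"roll":0},{"claw":20,"travel":[10,0,-14.5],"roll":0},{"claw":20,"travel":[14,0,-19],"roll":0},{"claw":20,"travel":[19,0,-23],"roll":0},{"claw":20,"travel":[24,0,-26],"roll":0},{"claw":20,"travel":[29,0,-29],"roll":0},{"claw":20,"travel":[34.5,0,-31.5],"roll":0}]'; python3 -c "
from h import *
s=readout.read_state()['tool_pos'];d=s[:2]-C0;print(d@EX,d@EY)
im=grab('scene');P=pts(im);cv2.imwrite('pics/s7.png',cv2.resize(im['frame'][150:270,230:390],(800,600)))"
```

```text
t: 24.6
tool_pos: [0.5107, 0.0185, 0.2597]
tool_rot: [-2.387, 2.036, 0.003]
contact_force: [0.7, 8.5, -0.1]
width: 0.0335
finger_force: 60.6
-0.03473672959019968 0.06522992135568413
```

View pics/s7.png

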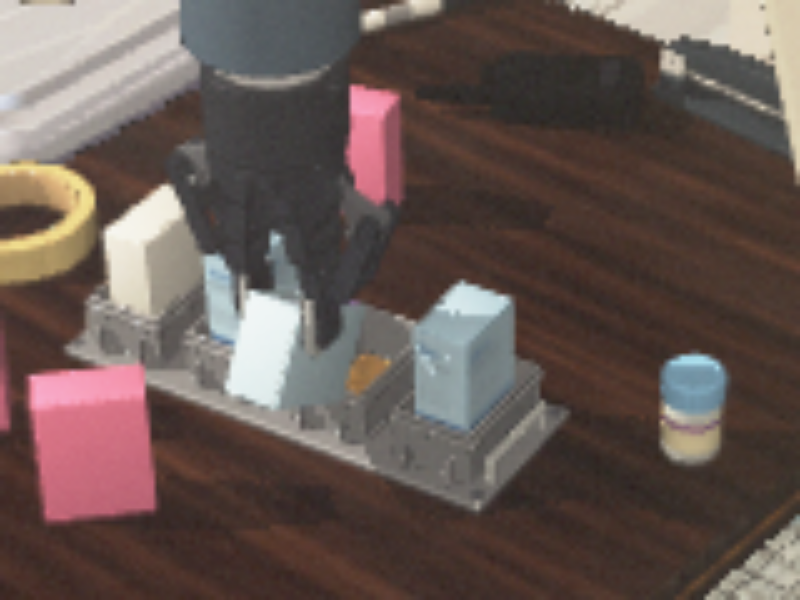

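R is tilting as intended, about 35–40° (at (270,340)), with Q and P standing on either side. I'll continue.

```bash
python3 -m jog '[{"claw":20,"travel":[6,0,-2],"roll":0},{"claw":20,"travel":[11.5,0,-3.5],"roll":0},{"claw":20,"travel":[17.5,0,-4.5],"roll":0},{"claw":20,"travel":[23.5,0,-5],"roll":0},{"claw":20,"travel":[29.5,0,-5],"roll":0},{"claw":20,"travel":[35.5,0,-4.5],"roll":0},{"claw":20,"travel":[41,0,-3.5],"roll":0},{"claw":20,"travel":[47,0,-2],"roll":0},{"claw":20,"travel":[52.5,0,0],"roll":0},{"claw":20,"travel":[58,0,2.5],"roll":0},{"claw":20,"travel":[63,0,5.5],"roll":0},{"claw":20,"travel":[68,0,8.5],"roll":0}]'
python3 -m jog '[{"claw":20,"travel":[5,0,4],"roll":0},{"claw":20,"travel":[5,0,4],"roll":0}]'; python3 -c "
from h import *
prof(-.035)"
```

```text
t: 25.85
tool_pos: [0.522, -0.0494, 0.2525]
tool_rot: [-2.388, 2.036, -0.002]
contact_force: [-1.2, 5.3, 4.8]
width: 0.0326
finger_force: 68.5
t: 26.05
tool_pos: [0.523, -0.0548, 0.2486]
tool_rot: [-2.387, 2.036, -0.003]
contact_force: [-0.5, 3.9, 6.2]
width: 0.0327
finger_force: 69.7
tcp carrier -0.0342 -0.0091
z 0.03 44 y [-0.035  0.039  0.044] x [-0.059 -0.012]
z 0.04 39 y [-0.032  0.04   0.045] x [-0.057 -0.018]
z 0.05 50 y [0.004 0.041 0.046] x [-0.052 -0.019]
z 0.06 53 y [-0.002  0.042  0.048] x [-0.052 -0.017]
z 0.07 54 y [0.001 0.041 0.047] x [-0.052 -0.018]
z 0.08 60 y [0.001 0.043 0.049] x [-0.054 -0.019]
z 0.09 56 y [-0.     0.038  0.048] x [-0.056 -0.017]
z 0.1 77 y [-0.001  0.04   0.05 ] x [-0.055 -0.018]
z 0.11 153 y [-0.006  0.019  0.049] x [-0.052 -0.018]
```

```bash
python3 -m jog '[{"claw":20,"travel":[3,0,3],"roll":0},{"claw":20,"travel":[4,0,5],"roll":0},{"claw":20,"travel":[4,0,5],"roll":0},{"claw":20,"travel":[4,0,-5],"roll":0},{"claw":20,"travel":[11,0,-5],"roll":0},{"claw":20,"travel":[17,0,-5],"roll":0},{"claw":20,"travel":[17,0,-5],"roll":0}]'; python3 -c "
from h import *
prof(-.035);go(0,0,0,0)"
```

```text
t: 26.8
tool_pos: [0.5246, -0.0729, 0.2517]
tool_rot: [2.388, -2.04, -0.001]
contact_force: [0.1, -0.0, -0.7]
width: 0.033
finger_force: 69.7
tcp carrier -0.0355 -0.0272
z 0.03 48 y [-0.034  0.039  0.043] x [-0.059 -0.012]
z 0.04 17 y [0.008 0.032 0.042] x [-0.054 -0.014]
z 0.05 43 y [-0.005  0.026  0.03 ] x [-0.054 -0.021]
z 0.06 50 y [-0.019  0.026  0.031] x [-0.055 -0.019]
z 0.07 65 y [-0.02   0.023  0.031] x [-0.054 -0.02 ]
z 0.08 55 y [-0.016  0.026  0.033] x [-0.055 -0.02 ]
z 0.09 61 y [-0.018  0.026  0.031] x [-0.057 -0.023]
z 0.1 60 y [-0.019  0.022  0.032] x [-0.057 -0.019]
z 0.11 172 y [-0.026  0.006  0.032] x [-0.054 -0.017]
z 0.12 25 y [-0.018  0.009  0.031] x [-0.051 -0.025]
t 26.85 pos [524.6 -72.6 251.6] yaw -171.0 tilt [-0.001 -0.    -1.   ] travel [-153.8  506.5  252.2] roll 1.13 alt -21.37 q [ 0.16  0.31 -0.22 -0.   -1.04 -0.  ] F [ 1.  -0.2 -1.1] w 33.0 ff 69.7
```

R is vertical and centered. I'll lower it.

```bash
python3 -m jog '[{"claw":20,"travel":[1.5,-1,8],"roll":0},{"claw":20,"travel":[1.5,-1,16],"roll":0},{"claw":20,"travel":[1.5,-1,24],"roll":0},{"claw":20,"travel":[1.5,-1,30],"roll":0},{"claw":20,"travel":[1.5,-1,33],"roll":0},{"claw":20,"travel":[1.5,-1,33],"roll":0}]';python3 -m jog '[{"claw":20,"travel":[0,0,2],"roll":0},{"claw":20,"travel":[0,0,2],"roll":0}]'
```

```text
t: 27.45
tool_pos: [0.5258, -0.0734, 0.2186]
tool_rot: [2.389, -2.038, -0.001]
contact_force: [-0.1, 0.3, -0.4]
width: 0.0326
finger_force: 69.7
t: 27.65
tool_pos: [0.526, -0.0734, 0.2172]
tool_rot: [-2.39, 2.039, -0.0]
contact_force: [0.8, 0.9, -0.5]
width: 0.0332
finger_force: 69.7
```

```bash
python3 -m jog '[{"claw":20,"travel":[0,0,1],"roll":0},{"claw":20,"travel":[0,0,1],"roll":0},{"claw":46,"travel":[0,0,1],"roll":0},{"claw":46,"travel":[0,0,1],"roll":0},{"claw":46,"travel":[0,0,1],"roll":0},{"claw":46,"travel":[0,0,-40],"roll":0},{"claw":46,"travel":[0,0,-90],"roll":0},{"claw":46,"travel":[0,0,-120],"roll":0},{"claw":46,"travel":[80,0,-160],"roll":0},{"claw":46,"travel":[130,0,-160],"roll":0},{"claw":46,"travel":[180,0,-160],"roll":0},{"claw":46,"travel":[180,0,-160],"roll":0}]'
python3 - <<'E'
from h import *
go(0,0,0,0)
for px in(-.105,-.035,.035):
    im=prof(px)
    P=pts(im);q=P.reshape(-1,3);d=q[:,:2]-C0;x=d@EX;y=d@EY
    k=(abs(x-px)<.014)&(abs(y)<.02)&(q[:,2]>.06)&(q[:,2]<.12);print("top",px,k.sum(),np.percentile(q[k,2],[50,90]).round(4))
cv2.imwrite("pics/fin.png",cv2.resize(im["frame"][140:290,220:420],(800,600)))
E
```

```text
t: 28.85
tool_pos: [0.5543, -0.2537, 0.3778]
tool_rot: [-2.389, 2.04, -0.002]
contact_force: [0.4, 0.9, 0.1]
width: 0.0459
finger_force: 0.0
t 28.85 pos [ 554.3 -253.7  377.8] yaw -171.0 tilt [ 0.001 -0.001 -1.   ] travel [-337.7  508.   377.1] roll 1.13 alt -21.37 q [-0.17  0.38  0.22  0.   -1.41  0.33] F [0.4 0.9 0.1] w 45.9 ff 0.0
tcp carrier -0.0347 -0.2105
z 0.03 83 y [-0.015  0.027  0.045] x [-0.129 -0.085]
z 0.04 71 y [-0.024  0.026  0.042] x [-0.129 -0.085]
z 0.05 60 y [-0.018  0.023  0.03 ] x [-0.123 -0.09 ]
z 0.06 49 y [-0.019  0.024  0.027] x [-0.124 -0.09 ]
z 0.07 48 y [-0.02   0.023  0.028] x [-0.122 -0.089]
z 0.08 129 y [-0.025  0.007  0.028] x [-0.122 -0.088]
z 0.09 55 y [-0.02   0.005  0.028] x [-0.122 -0.091]
top -0.105 89 [0.0895 0.0919]
tcp carrier -0.0352 -0.2144
z 0.03 91 y [-0.029  0.028  0.044] x [-0.058 -0.017]
z 0.04 72 y [-0.02   0.026  0.043] x [-0.055 -0.015]
z 0.05 59 y [-0.026  0.023  0.03 ] x [-0.052 -0.018]
z 0.06 59 y [-0.027  0.022  0.028] x [-0.053 -0.019]
z 0.07 128 y [-0.026  0.008  0.029] x [-0.052 -0.017]
z 0.08 69 y [-0.026  0.001  0.027] x [-0.052 -0.021]
top -0.035 96 [0.0798 0.0816]
tcp carrier -0.0349 -0.2119
z 0.03 71 y [-0.021  0.03   0.043] x [0.014 0.059]
z 0.04 62 y [-0.019  0.025  0.042] x [0.016 0.054]
z 0.05 48 y [-0.019  0.023  0.029] x [0.018 0.05 ]
z 0.06 54 y [-0.022  0.024  0.029] x [0.017 0.049]
z 0.07 46 y [-0.022  0.025  0.119] x [0.018 0.048]
z 0.08 82 y [-0.023  0.013  0.029] x [0.017 0.051]
z 0.09 93 y [-0.021  0.004  0.028] x [0.018 0.049]
top 0.035 87 [0.0915 0.0938]
```

View pics/fin.png

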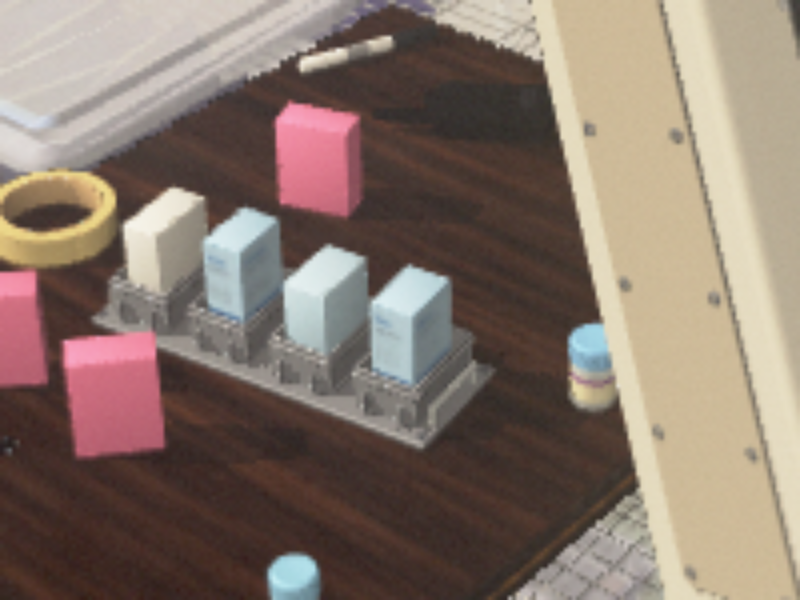

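The picture shows all four cartons upright in the pockets, at (165,240), (243,265), (325,300) and (412,325). The tops of P, R and Q read 89.5, 80 and 91.5 mm, against 89, 79 and 91 for seated. Both vials are where they were, and the robot is clear of everything.

```bash
python3 -c "
from h import *
print(ctrl.sign_off())"
```

```text
the job is handed in; nothing more can be done
None
```

The job is handed in: all three cartons stand top end up on their pocket floors, carton_in and the two vials show unmoved in the last picture, the arm went nowhere near the stapler, and the robot clock read about 29 s.

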